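Wedge the trimming rest into its tapered way

ROBOT

A 6-joint arm with a two-finger parallel gripper is mounted at the origin on the work surface. World frame = base frame: x ahead of the robot, y to its left, z up, the work surface at z = 0. Lengths are in m, angles in degrees, forces in N, time in s.
With the tool pointing down it reaches from about 0.375 to 0.9 m from the base axis. Payload 3.1 kg.
Tool frame: the origin (TCP) lies on the centre line of the jaws, within the pads' length; the fingertips stand 8 mm ahead of it and the grasp point (between the pads) lies 11 mm behind it; z points along the fingers, y is the direction in which the jaws open and shut (so a half turn about z gives the same grasp; the last joint's range is limited). The gripper opens to 87 mm and grips with 3 to 60 N. Pads are 19 mm wide; open, the fingers measure 117 mm over their backs; the gripper's body (75 mm by 190 mm) begins 51 mm behind the grasp point.
Start: joints at [-75.315, 30.224, 82.088, -0, 67.689, -10.227], TCP at [0.263, -0.567, 0.231] pointing down, gripper open.
Joint ranges: [-176.69, 176.69], [-43.24, 126.21], [12.49, 139.97], [-82, 262], [0, 151.66], [-163.58, 163.58]. Speed limits (degrees/s): [159.86, 159.86, 180, 180, 180, 180].

INTERFACE

Orientations are given as a 3x3 rotation matrix whose columns are the frame's x, y, z axes.
In Python, from rig import * gives the robot as it stands. The module is installed in compiled form; this text tells all that it offers.
- The arm moves only by the tool arm_command, never from a script. Its argument "commands" is a list of rows, each an object with "translation": the shift along the tool's x, y, z scaled (see below), a list of three; "dr": the turn, a rotation vector about the tool's x, y, z scaled (see below), a list of three; "jaw": the closure, from 0 (fully open) to 1 (shut). In form: [{"translation": [x, y, z], "dr": [ax, ay, az], "jaw": jaw}, ...]. A call has 1 to 12 rows; each row shifts and turns the commanded pose from where the row before left it, along the tool's axes as they then stand; what a row does not reach is not made up. The controller multiplies each number of a shift by 25 mm and each number of a turn by 6 degrees. A row lasts 1/12 s, in which the tool goes at most 41.7 mm and 7.16 degrees, less where a joint would pass 70% of its speed; a pose out of reach is approached as far as the arm can. A call with a number of a shift or a turn outside -1 to 1 is refused whole. A call with a gripper value outside its range is refused whole. The fingers move at their own pace and stop on an object; the grip force is fixed at half the most. Time passes only in rows, so rows that do not move let the fingers close. It gives the time, the measured TCP pose, the force and the opening at its end, in the units of the state.
- read_state(): the state, without advancing time (a new reading comes with each control period).
- capture(name): name is "scene" or "top" or "wrist"; returns (picture, depth): 420x560x3 uint8, red, green, blue; 420x560 float32, m along the optical axis (not along the pixel's ray), 0 where there is no reading.
- camera_model(name): a dict with "intrinsics" (3x3 intrinsics, pixels), "pose" (4x4, takes a point from camera to world coordinates); the wrist camera has in their place "mount" (4x4, takes a point from camera to tool coordinates, whose origin is the TCP and whose axes are the flange's). Camera axes: x right, y down, z forward; pixel columns grow to the right and rows downward; lengths in m; the calibration is good to about 2 mm. A picture is of the moment at which its call begins: read the wrist's pose just before it. camera_model takes no time and is no camera call.
- hand_in(): hands the job in, once; it reports no verdict.
The state is a dict: "time_s": time; "joint_positions": joint angles; "qvel": joint speeds; "tau": joint torques, N m; "position": TCP position; "tcp_rot": TCP orientation; "force": force on the tool from outside, world axes, zero at the start; "moment": the same for the moment, N m; "opening": opening from 0.0 (shut) to 1.0 (fully open).
Only numpy, scipy, OpenCV 4.12 (cv2) and the standard library are available. Lean on these libraries where they do the work, as an engineer would, in place of code of your own. Each camera call takes 0.05 s, during which the arm holds its last target.

TASK

Pick up the steel hand rest that has the dovetailed foot, set it upright on the flat apron of the grey bed with the foot's narrow end towards the way, and slide it in between the two jaws until it wedges tight and stays so by itself. Push gently, stopping as soon as it is firmly wedged, never ramming it, then let go. Leave the round-footed spare rest where it is.

Things in the scene. Friction and masses are not known exactly. Their poses are not given: they have to be found in the camera images.
- rest_mid (a point): Middle of the steel hand rest to be fitted (0.4 to 0.63 kg, 60 mm tall, upright), 30 mm above its underside. Here is its upright plate: 14 mm thick (x), 44 mm wide (y), 17 to 55 mm above the underside, with a 14 mm round rail 80 mm long (y) on top. Grip the plate across its 14 mm, closing along x, fingertips 20 mm or more above the underside so they clear the jaws.
- rest: The same rest; origin at the centre of its underside, +x to the narrow end of its foot, z up. The foot is a tapered dovetail 100 mm long (x = -50 to +50 mm), 12 mm high, 45 mm wide at the underside at the -x end and 35 mm at the +x end (3 degrees a side); flanks lean in 15 degrees towards the top.
- nose (a point): Narrow end of the rest's foot, centre of its lower edge (rest x = +50 mm); this end goes in first. A low rib, 8 mm wide, lies on the foot from the plate towards this end only.
- bed: Grey bed plate fixed to the bench, 14 mm thick, 116 mm wide. Origin on its underside below the middle of the dovetail way; +x is the direction of insertion, z up. The way lies on the plate from x = -65 (mouth) to +65 mm, between two dark steel jaws 13 mm high (tops 27 mm above the bench, screw heads 2 mm more). The rest wedges with its middle anywhere from x = -25 to +32 mm.
- mouth (a point): Middle of the way's mouth on the plate's top face. The way's floor is about 47 mm wide here and 33 mm at the far end, with the foot's taper and flank lean (sides overhang, so the foot goes in endways from here, its underside sliding on the plate).
- apron (a point): Middle of the flat open apron before the mouth, on the plate's top face, 125 mm from the way's middle; the apron runs to 190 mm from it. Room to set the rest down.
- jaw: Fixed jaw on the bed's -y side; origin on the way's centre line at the plate's top, axes as the bed. The +y jaw is spring-backed (20 N/mm), hand-set up to 2.5 mm in or out, unmeasured, so where the rest wedges must be felt: light drag, then resistance rises over 2 to 6 mm. 15 to 20 N of push makes it tight if the rest is let go or loosely held: a firm grip tilts it, and it slackens on release.
- spare_mid (a point): Spare hand rest, to be left alone: same plate and rail but on a round flat foot 64 mm across, 60 mm tall. Point at its middle, 30 mm above the bench.
Not all that is in view belongs to the job. Leave any blue look-alike of the rest alone.

How it is judged:
By the outcome, as a careful person would: the job done as asked, in the order asked, and still so for the second after the job is handed in, with the robot touching nothing.
It also fails if it takes over 69 s, if anything falls off the work surface, if the arm or the gripper's body presses on something with over 40 N, if the wrist force passes 120 N, or if a joint passes its speed limit or range.

## Working session

There is one attempt and no reset: what is moved stays moved. The work goes in short steps, Python scripts to look and compute and a tool call to move; the robot and the scene stay as the last step left them, time stands still between calls to the robot, and variables do not carry over. Pictures are saved under pics/ and viewed, and the job is handed in when it is done.

Besides the shell and the picture viewer there is one more tool, called in YAML: its name, and indented under it one key for each argument. arm_command: Moves the arm, as the interface text tells. Its arguments: {"type":"object","properties":{"commands":{"type":"array"}},"required":["commands"]}

```bash
mkdir -p pics; ls; python3 - <<'E'
from rig import *
import numpy as np, cv2
s=read_state();print(s)
for n in("scene","top","wrist"):
    p,d=capture(n);cv2.imwrite(f"pics/{n}0.png",p[:,:,::-1]);np.savez(f"pics/{n}0.npz",p=p,d=d)
    print(n,camera_model(n))
E
```

```text
pics
{'time_s': 0.0, 'joint_positions': array([-7.53131393e+01,  3.02786806e+01,  8.21548160e+01, -2.12906184e-03,
        6.76886092e+01, -1.02258320e+01]), 'qvel': array([ 0.15985741,  0.0089761 ,  0.0057587 ,  0.0333362 ,  0.00988748,
       -0.09603256]), 'tau': array([-3.66367640e-04, -4.40046179e+01, -1.76589686e+01,  6.33021514e-02,
        5.82217926e-02, -1.64386925e-04]), 'position': array([ 0.26312445, -0.56614154,  0.22958339]), 'tcp_rot': array([[ 9.06944861e-01,  4.21248965e-01, -5.73576689e-04],
       [ 4.21249215e-01, -9.06942603e-01,  2.05279786e-03],
       [ 3.44537838e-04, -2.10339320e-03, -9.99997729e-01]]), 'force': array([ 0.38728934,  0.64304348, -0.2280005 ]), 'moment': array([-0.05033717,  0.00772653,  0.00569595]), 'opening': 1.004026426734501}
scene {'intrinsics': array([[433.77120446,   0.        , 279.73021913],
       [  0.        , 433.77120446, 216.05656689],
       [  0.        ,   0.        ,   1.        ]]), 'pose': array([[-0.74813047,  0.46515449, -0.47321464,  0.97731721],
       [ 0.6635068 ,  0.53270066, -0.52534629,  0.48321858],
       [ 0.
[... 463 characters left out ...]
,
       [ 1.44515518e-03, -1.91761152e-01, -9.81440560e-01,
         1.35650608e+00],
       [ 0.00000000e+00,  0.00000000e+00,  0.00000000e+00,
         1.00000000e+00]])}
wrist {'intrinsics': array([[353.62199729,   0.        , 279.63567298],
       [  0.        , 353.62199729, 205.99467263],
       [  0.        ,   0.        ,   1.        ]]), 'mount': array([[ 6.84976368e-04, -9.70885420e-01, -2.39543382e-01,
         6.55745432e-02],
       [ 9.99999189e-01,  4.07848572e-04,  1.20646865e-03,
         6.58169941e-04],
       [-1.07364539e-03, -2.39544014e-01,  9.70884912e-01,
        -1.54653034e-01],
       [ 0.00000000e+00,  0.00000000e+00,  0.00000000e+00,
         1.00000000e+00]])}
```

View pics/scene0.png

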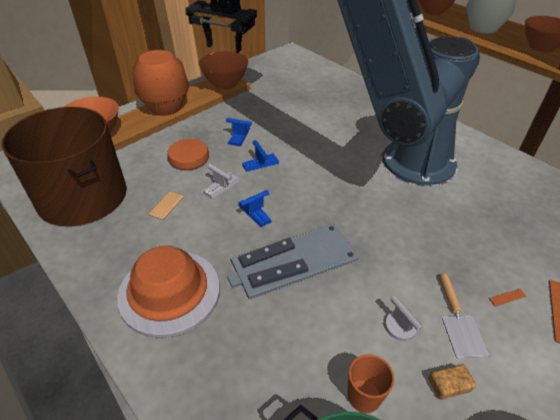

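View pics/top0.png

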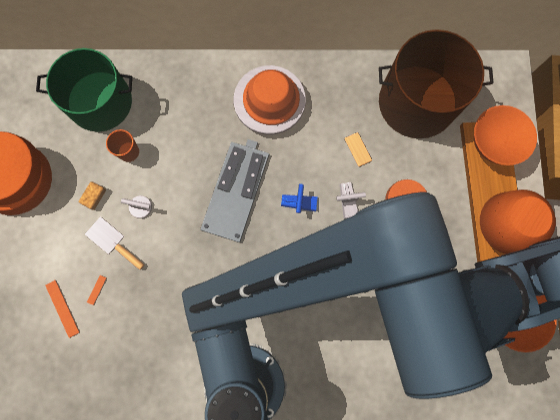

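View pics/wrist0.png

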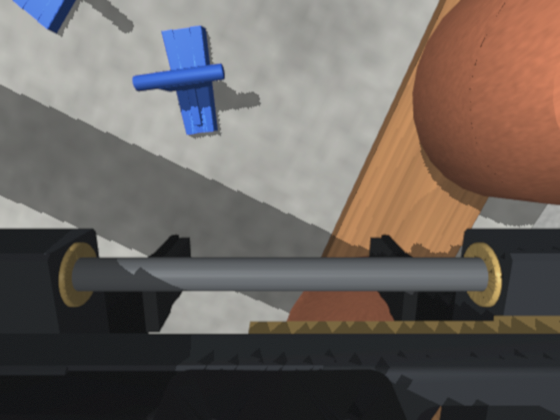

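Candidates: the grey rest (scene 221,181; top 348,200), the round-footed spare (scene 402,316; top 138,206), and blue look-alikes (scene 238,130; 262,157; 256,207). I choose the grey one with the long foot, and will check it in a crop.

```bash
python3 - <<'E'
import cv2,numpy as np
a=cv2.imread("pics/scene0.png");b=cv2.imread("pics/top0.png")
c=cv2.resize(a[155:205,190:250],None,fx=6.5,fy=6.5,interpolation=2)
d=cv2.resize(b[170:230,320:380],None,fx=6.5,fy=6.5,interpolation=2)
o=np.zeros((400,800,3),np.uint8);o[:c.shape[0],:c.shape[1]]=c;o[:d.shape[0],400:400+d.shape[1]]=d
cv2.imwrite("pics/crop0.png",o)
cv2.imwrite("pics/crop1.png",cv2.resize(b[130:250,190:290],None,fx=5,fy=5,interpolation=2))
E
```

```text
(no output)
```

View pics/crop0.png

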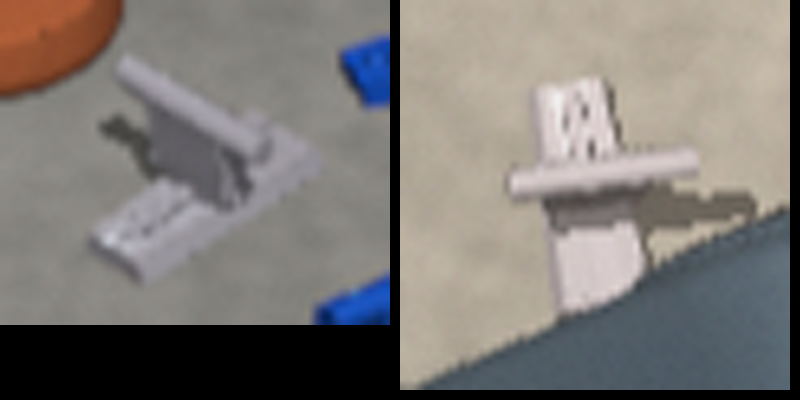

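View pics/crop1.png

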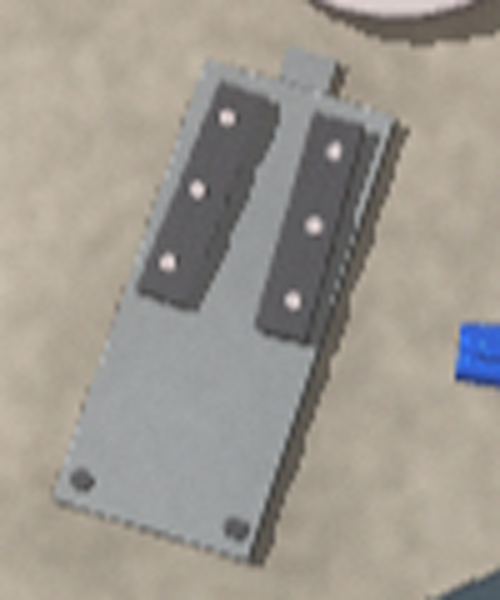

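```bash
cat > h.py <<'E'
from rig import *
import numpy as np, cv2
def ray(name,px,z,st=None):
    m=camera_model(name);K=m["intrinsics"]
    if name=="wrist":
        T=np.eye(4);T[:3,:3]=st["tcp_rot"];T[:3,3]=st["position"];P=T@m["mount"]
    else: P=m["pose"]
    px=np.atleast_2d(np.array(px,float))
    d=np.c_[(px[:,0]-K[0,2])/K[0,0],(px[:,1]-K[1,2])/K[1,1],np.ones(len(px))]@P[:3,:3].T
    o=P[:3,3]; return o+d*((z-o[2])/d[:,2])[:,None]
def proj(name,pts,st=None):
    m=camera_model(name);K=m["intrinsics"]
    if name=="wrist":
        T=np.eye(4);T[:3,:3]=st["tcp_rot"];T[:3,3]=st["position"];P=T@m["mount"]
    else: P=m["pose"]
    c=(np.atleast_2d(pts)-P[:3,3])@P[:3,:3]
    return c[:,:2]/c[:,2:]*K[0,0]+K[:2,2]
E
python3 - <<'E'
from h import *
np.set_printoptions(precision=4,suppress=True)
# crop1: px=190+u/5, 130+v/5
c=lambda L:[(190+u/5-.4,130+v/5-.4) for u,v in L]
scr=c([(227,117),(197,189),(167,262),(334,150),(314,225),(292,300)])
print("screws",ray("top",scr,.029))
cor=c([(207,65),(397,122),(248,557),(57,497)])
C=ray("top",cor,.014);print("corners",C, np.linalg.norm(C-np.roll(C,1,0),axis=1))
d=ray("top",c([(82,480),(236,528)]),.014);print("apron holes",d)
# rail ends in crop0 right: px=320+(u-400)/6.5
e=lambda L:[(320+(u-400)/6.5-.4,170+v/6.5-.4) for u,v in L]
r=ray("top",e([(514,183),(694,160)]),.055);print("rail",r,np.linalg.norm(r[0]-r[1]),r.mean(0))
r=ray("top",e([(534,85),(602,78)]),.006);print("foot far end",r,np.linalg.norm(r[0]-r[1]))
print(ray("top",e([(545,225),(640,218)]),.012))
D=np.load("pics/top0.npz")["d"];print(D[190:200:3,228:240:3])
E
```

```text
screws [[ 0.6324  0.0345  0.029 ]
 [ 0.5901  0.0507  0.029 ]
 [ 0.5477  0.0667  0.029 ]
 [ 0.613  -0.0264  0.029 ]
 [ 0.5692 -0.0155  0.029 ]
 [ 0.5259 -0.0037  0.029 ]]
corners [[ 0.6683  0.0478  0.014 ]
 [ 0.6343 -0.0617  0.014 ]
 [ 0.3833  0.0198  0.014 ]
 [ 0.4168  0.1266  0.014 ]] [0.2636 0.1148 0.2639 0.1119]
apron holes [[0.4264 0.1129 0.014 ]
 [0.3995 0.0267 0.014 ]]
rail [[ 0.4972 -0.2489  0.055 ]
 [ 0.5072 -0.3249  0.055 ]] 0.07665408024380703 [ 0.5022 -0.2869  0.055 ]
foot far end [[ 0.5519 -0.265   0.006 ]
 [ 0.5551 -0.295   0.006 ]] 0.03010063450526758
[[ 0.488  -0.2675  0.012 ]
 [ 0.4911 -0.3087  0.012 ]]
[[1.3748 1.3756 1.3753 1.378 ]
 [1.3783 1.3742 0.     1.3807]
 [1.3758 1.3716 1.3789 1.3737]
 [1.379  1.3716 1.3746 1.3699]]
```

The rest's narrow end, about 30 mm across, points away from the robot. I move over it to confirm this with the wrist camera.

arm_command:
  commands:
    - {"translation": [0.5, -0.2, 0.1], "dr": [0, 0, 0], "jaw": 0}
    - {"translation": [1, -0.4, 0.1], "dr": [0, 0, 0], "jaw": 0}
    - {"translation": [1, -0.4, 0.1], "dr": [0, 0, 0], "jaw": 0}
    - {"translation": [1, -0.4, 0.1], "dr": [0, 0, 0], "jaw": 0}
    - {"translation": [1, -0.4, 0.1], "dr": [0, 0, 0], "jaw": 0}
    - {"translation": [1, -0.4, 0.1], "dr": [0, 0, 0], "jaw": 0}
    - {"translation": [1, -0.4, 0.1], "dr": [0, 0, 0], "jaw": 0}
    - {"translation": [1, -0.4, 0.1], "dr": [0, 0, 0], "jaw": 0}
    - {"translation": [1, -0.4, 0.1], "dr": [0, 0, 0], "jaw": 0}
    - {"translation": [1, -0.4, 0.1], "dr": [0, 0, 0], "jaw": 0}
    - {"translation": [1, -0.4, 0.1], "dr": [0, 0, 0], "jaw": 0}
    - {"translation": [1, -0.4, 0.1], "dr": [0, 0, 0], "jaw": 0}

```text
time_s: 1.15
position: [0.4764, -0.3391, 0.2002]
tcp_rot: [[0.907, 0.421, -0.0], [0.421, -0.907, 0.001], [0.0, -0.001, -1.0]]
force: [0.5, 0.2, -0.4]
opening: 0.995
```

arm_command:
  commands:
    - {"translation": [1, -0.4, 0], "dr": [0, 0, -1], "jaw": 0}
    - {"translation": [0.5, 0, 0], "dr": [0, 0, -1], "jaw": 0}
    - {"translation": [0, 0, 0], "dr": [0, 0, -1], "jaw": 0}
    - {"translation": [0, 0, 0], "dr": [0, 0, -1], "jaw": 0}
    - {"translation": [0, 0, 0], "dr": [0, 0, -1], "jaw": 0}
    - {"translation": [0, 0, 0], "dr": [0, 0, -1], "jaw": 0}
    - {"translation": [0, 0, 0], "dr": [0, 0, -1], "jaw": 0}
    - {"translation": [0, 0, 0], "dr": [0, 0, -1], "jaw": 0}
    - {"translation": [0, 0, 0], "dr": [0, 0, -1], "jaw": 0}
    - {"translation": [0, 0, 0], "dr": [0, 0, -1], "jaw": 0}
    - {"translation": [0, 0, 0], "dr": [0, 0, -1], "jaw": 0}
    - {"translation": [0, 0, 0], "dr": [0, 0, -1], "jaw": 0}

```text
time_s: 2.15
position: [0.5048, -0.3141, 0.2002]
tcp_rot: [[-0.126, 0.992, -0.001], [0.992, 0.126, 0.001], [0.001, -0.0, -1.0]]
force: [-0.1, -0.8, -0.0]
opening: 1.001
```

```bash
python3 - <<'E'
from h import *
np.set_printoptions(precision=4,suppress=True)
s=read_state();print(s["time_s"],s["position"],s["tcp_rot"],s["joint_positions"],s["force"])
p,d=capture("wrist");cv2.imwrite("pics/wrist1.png",p[:,:,::-1]);np.savez("pics/wrist1.npz",p=p,d=d,pos=s["position"],R=s["tcp_rot"])
E
```

```text
2.15 [ 0.5048 -0.3141  0.2002] [[-0.1259  0.992  -0.0005]
 [ 0.992   0.1259  0.0011]
 [ 0.0011 -0.0004 -1.    ]] [-42.663   29.9399  88.3426   0.028   61.781  -49.9066] [-0.0826 -0.7835 -0.0018]
```

View pics/wrist1.png

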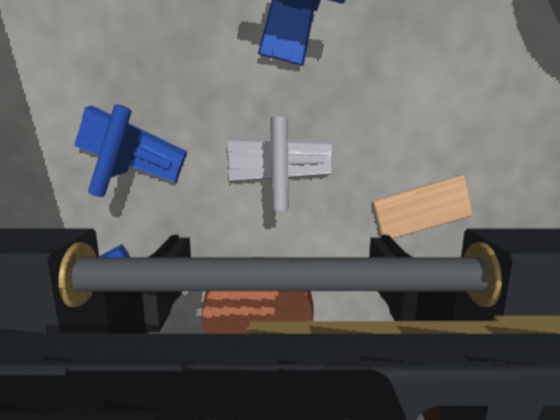

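The wrist view shows the grey rest at (280,160): plain wide end on the left (228,160), rib and narrow end on the right (331,158), rail from (279,117) to (281,211). The choice is confirmed. Next I measure it.

```bash
python3 - <<'E'
from h import *
np.set_printoptions(precision=4,suppress=True)
z=np.load("pics/wrist1.npz");p=z["p"];s={"position":z["pos"],"tcp_rot":z["R"]}
c=p[100:225,200:350,::-1]
cv2.imwrite("pics/c2.png",cv2.resize(c,None,fx=5,fy=5,interpolation=2))
hsv=cv2.cvtColor(p,cv2.COLOR_RGB2HSV).astype(int)
for px in [(240,160),(280,140),(320,150),(200,200)]:print(px,p[px[1],px[0]],hsv[px[1],px[0]],z["d"][px[1],px[0]])
r=ray("wrist",[(279.5,118),(281,210)],.053,s);print("rail",r,np.linalg.norm(r[0]-r[1]),r.mean(0))
r=ray("wrist",[(331,143),(331,175),(228,140),(228,181)],.003,s);print("foot",r)
E
```

```text
(240, 160) [176 175 182] [124  10 182] 0.34133214
(280, 140) [176 176 182] [120   8 182] 0.2902753
(320, 150) [180 180 187] [120  10 187] 0.34026226
(200, 200) [144 143 140] [ 23   7 144] 0.36427614
rail [[ 0.4973 -0.2495  0.053 ]
 [ 0.5085 -0.3274  0.053 ]] 0.07874663648985153 [ 0.5029 -0.2885  0.053 ]
foot [[ 0.5504 -0.2666  0.003 ]
 [ 0.5555 -0.2979  0.003 ]
 [ 0.4498 -0.2765  0.003 ]
 [ 0.4536 -0.3171  0.003 ]]
```

View pics/c2.png

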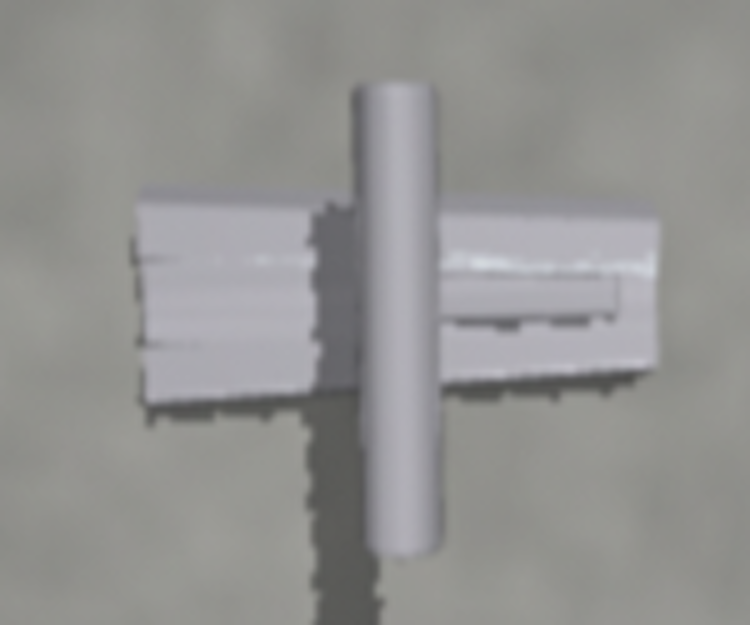

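arm_command:
  commands:
    - {"translation": [0.5, 0.07, 0], "dr": [0, 0, -0.16], "jaw": 0}
    - {"translation": [0.51, 0, 0.4], "dr": [0, 0, 0], "jaw": 0}
    - {"translation": [0, 0, 0.9], "dr": [0, 0, 0], "jaw": 0}
    - {"translation": [0, 0, 0.9], "dr": [0, 0, 0], "jaw": 0}
    - {"translation": [0, 0, 0.9], "dr": [0, 0, 0], "jaw": 0}
    - {"translation": [0, 0, 0.9], "dr": [0, 0, 0], "jaw": 0}
    - {"translation": [0, 0, 0.9], "dr": [0, 0, 0], "jaw": 0}
    - {"translation": [0, 0, 0.7], "dr": [0, 0, 0], "jaw": 0}
    - {"translation": [0, 0, 0.6], "dr": [0, 0, 0], "jaw": 0}
    - {"translation": [0, 0, 0.4], "dr": [0, 0, 0], "jaw": 0}
    - {"translation": [0, 0, 0.17], "dr": [0, 0, 0], "jaw": 0}
    - {"translation": [0, 0, 0], "dr": [0, 0, 0], "jaw": 0}

```text
time_s: 3.2
position: [0.5029, -0.289, 0.0305]
tcp_rot: [[-0.136, 0.991, -0.001], [0.991, 0.136, 0.001], [0.002, -0.001, -1.0]]
force: [0.0, -0.4, 0.0]
opening: 0.999
```

```bash
python3 - <<'E'
from h import *
np.set_printoptions(precision=4,suppress=True)
s=read_state();print(s["time_s"],s["position"],s["tcp_rot"],s["force"])
p,d=capture("wrist");cv2.imwrite("pics/wrist2.png",p[:,:,::-1])
E
```

```text
3.2 [ 0.5029 -0.289   0.0305] [[-0.1365  0.9906 -0.0015]
 [ 0.9906  0.1365  0.0015]
 [ 0.0017 -0.0013 -1.    ]] [ 0.0302 -0.4027  0.0261]
```

View pics/wrist2.png

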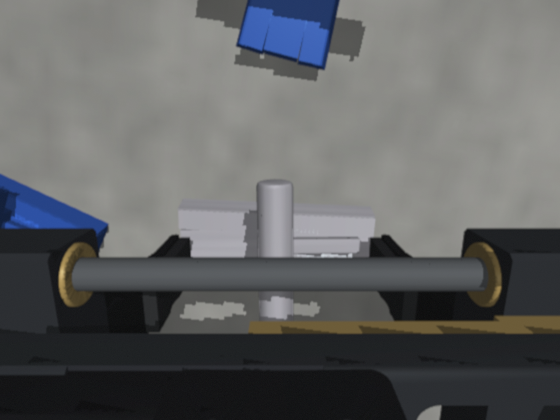

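The rest's rail (275,180–315) sits centred between the open fingers. Closing.

arm_command:
  commands:
    - {"translation": [0, 0, 0], "dr": [0, 0, 0], "jaw": 1}
    - {"translation": [0, 0, 0], "dr": [0, 0, 0], "jaw": 1}
    - {"translation": [0, 0, 0], "dr": [0, 0, 0], "jaw": 1}
    - {"translation": [0, 0, 0], "dr": [0, 0, 0], "jaw": 1}
    - {"translation": [0, 0, 0], "dr": [0, 0, 0], "jaw": 1}
    - {"translation": [0, 0, 0], "dr": [0, 0, 0], "jaw": 1}
    - {"translation": [0, 0, 0], "dr": [0, 0, 0], "jaw": 1}
    - {"translation": [0, 0, 0], "dr": [0, 0, 0], "jaw": 1}

```text
time_s: 3.92
position: [0.5033, -0.2902, 0.0313]
tcp_rot: [[-0.137, 0.991, 0.0], [0.991, 0.137, -0.0], [-0.0, 0.0, -1.0]]
force: [-0.8, -0.3, 0.5]
opening: 0.48
```

arm_command:
  commands:
    - {"translation": [0, 0, 0], "dr": [0, 0, 0], "jaw": 1}
    - {"translation": [0, 0, 0], "dr": [0, 0, 0], "jaw": 1}
    - {"translation": [0, 0, 0], "dr": [0, 0, 0], "jaw": 1}
    - {"translation": [0, 0, 0], "dr": [0, 0, 0], "jaw": 1}
    - {"translation": [0, 0, 0], "dr": [0, 0, 0], "jaw": 1}
    - {"translation": [0, 0, 0], "dr": [0, 0, 0], "jaw": 1}
    - {"translation": [0, 0, 0], "dr": [0, 0, 0], "jaw": 1}

```text
time_s: 4.5
position: [0.5027, -0.29, 0.0312]
tcp_rot: [[-0.137, 0.991, -0.001], [0.991, 0.137, 0.0], [0.001, -0.001, -1.0]]
force: [-2.1, -0.2, 0.5]
opening: 0.157
```

arm_command:
  commands:
    - {"translation": [0, 0, -0.5], "dr": [0, 0, 0], "jaw": 1}
    - {"translation": [0, 0, -1], "dr": [0, 0, 0], "jaw": 1}
    - {"translation": [0, 0, -1], "dr": [0, 0, 0], "jaw": 1}
    - {"translation": [0, 0, -1], "dr": [0, 0, 0], "jaw": 1}
    - {"translation": [0, 0, -0.5], "dr": [0, 0, 0], "jaw": 1}
    - {"translation": [0.5, 0, 0], "dr": [0, 0, 0], "jaw": 1}
    - {"translation": [1, 0, 0], "dr": [0, 0, 0], "jaw": 1}
    - {"translation": [1, 0, 0], "dr": [0, 0, 0], "jaw": 1}
    - {"translation": [1, 0, 0], "dr": [0, 0, 0], "jaw": 1}
    - {"translation": [1, 0, 0], "dr": [0, 0, 0], "jaw": 1}
    - {"translation": [1, 0, 0], "dr": [0, 0, 0], "jaw": 1}
    - {"translation": [1, 0, 0], "dr": [0, 0, 0], "jaw": 1}

```text
time_s: 5.5
position: [0.4792, -0.1264, 0.1303]
tcp_rot: [[-0.137, 0.991, -0.003], [0.991, 0.137, 0.002], [0.003, -0.002, -1.0]]
force: [0.2, -0.2, -5.6]
opening: 0.155
```

arm_command:
  commands:
    - {"translation": [1, 0, 0], "dr": [0, 0, 0], "jaw": 1}
    - {"translation": [1, 0, 0], "dr": [0, 0, 0], "jaw": 1}
    - {"translation": [1, 0, 0], "dr": [0, 0, 0], "jaw": 1}
    - {"translation": [0.5, 0, 0], "dr": [0, 0, 0.5], "jaw": 1}
    - {"translation": [0, 0, 0], "dr": [0, 0, 1], "jaw": 1}
    - {"translation": [0, 0, 0], "dr": [0, 0, 1], "jaw": 1}
    - {"translation": [0, 0, 0], "dr": [0, 0, 1], "jaw": 1}
    - {"translation": [0, 0, 0], "dr": [0, 0, 0.76], "jaw": 1}
    - {"translation": [0, 0, 0], "dr": [0, 0, 0], "jaw": 1}

```text
time_s: 6.25
position: [0.4675, -0.0411, 0.1305]
tcp_rot: [[0.305, 0.952, -0.003], [0.952, -0.305, 0.001], [0.001, -0.003, -1.0]]
force: [-0.1, 0.3, -6.0]
opening: 0.164
```

```bash
python3 - <<'E'
from h import *
np.set_printoptions(precision=4,suppress=True)
s=read_state();print(s["time_s"],s["position"],s["tcp_rot"],s["joint_positions"],s["force"],s["opening"])
p,d=capture("wrist");cv2.imwrite("pics/wrist3.png",p[:,:,::-1]);np.savez("pics/wrist3.npz",p=p,d=d,pos=s["position"],R=s["tcp_rot"])
p,d=capture("scene");cv2.imwrite("pics/scene3.png",p[:,:,::-1]);np.savez("pics/scene3.npz",p=p,d=d)
E
```

```text
6.25 [ 0.4675 -0.0411  0.1305] [[ 0.3048  0.9524 -0.0026]
 [ 0.9524 -0.3048  0.0014]
 [ 0.0006 -0.0029 -1.    ]] [-18.7254  27.9657 109.4416   0.0451  42.7583  -1.0145] [-0.0606  0.2798 -6.0378] 0.16408375325521202
```

View pics/wrist3.png

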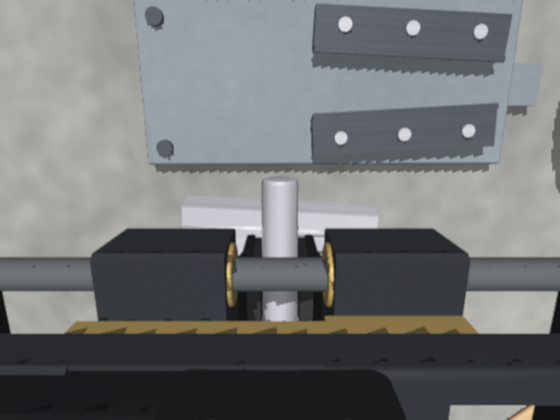

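View pics/scene3.png

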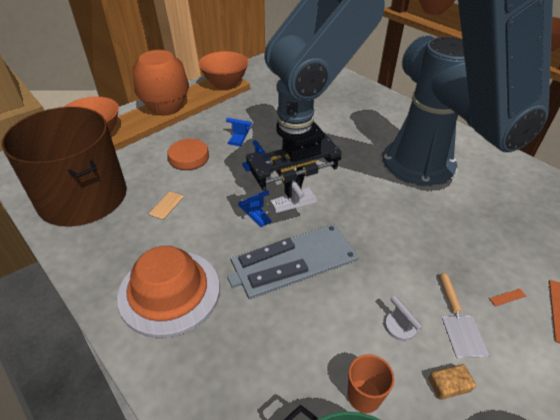

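The wrist view shows the bed: apron at left with holes at (154,17) and (165,148), mouth between the jaws near (313,85), screws at (345,24), (413,28), (481,32), (341,138), (405,134), (469,131), and the carried rest at (280,205). I fit lines to the bed edges next.

```bash
cat > bed.py <<'E'
from h import *
np.set_printoptions(precision=4,suppress=True)
z=np.load("pics/wrist3.npz");p=z["p"];s={"position":z["pos"],"tcp_rot":z["R"]}
g=cv2.GaussianBlur(cv2.cvtColor(p,cv2.COLOR_RGB2GRAY).astype(np.float32),(0,0),.8)
def colprof(c,r0,r1): return g[r0:r1,c]
def edge(c,r0,r1,sgn):  # row of strongest gradient of the sign
    d=np.gradient(g[r0:r1,c])*sgn;i=int(d.argmax())
    if 0<i<len(d)-1:
        a,b,e=d[i-1:i+2];o=.5*(a-e)/(a-2*b+e)
    else:o=0
    return r0+i+o
def fit(pts):
    pts=np.array(pts);
    k=np.ones(len(pts),bool)
    for _ in range(3):
        q=np.polyfit(pts[k,0],pts[k,1],1);r=pts[:,1]-np.polyval(q,pts[:,0]);k=abs(r)<max(.0006,2*r[k].std())
    return q,k.sum(),r[k].std()
# near jaw inner top edge (floor bright above, dark below)
E={}
E["near jaw"]=ray("wrist",[(c,edge(c,98,120,-1)) for c in range(322,490,4)],.027,s)
E["plate near"]=ray("wrist",[(c,edge(c,155,172,-1)) for c in list(range(165,300,4))],.014,s)
for n,P in E.items():
    q,k,r=fit(P[:,:2]);print(n,"yaw",np.degrees(np.arctan(q[0])),"n",k,"rms",r,"pts",P[0],P[-1])
scr=ray("wrist",[(345,24),(413,28),(480.5,31.5),(341,138),(404.5,134),(468.5,131)],.029,s);print(scr)
print(ray("wrist",[(154,17),(165,148)],.014,s))
E
python3 bed.py; python3 - <<'E'
import cv2
a=cv2.imread("pics/wrist3.png")[0:180,130:550]
cv2.imwrite("pics/c3.png",cv2.resize(a,None,fx=1.9,fy=1.9,interpolation=2))
E
```

```text
near jaw yaw -14.492426780985022 n 42 rms 2.061070273884007e-05 pts [0.5177 0.0153 0.027 ] [ 0.629  -0.0136  0.027 ]
plate near yaw -17.526750146796104 n 34 rms 3.087323928517453e-05 pts [0.3942 0.0158 0.014 ] [ 0.4908 -0.0146  0.014 ]
[[ 0.5477  0.0652  0.029 ]
 [ 0.59    0.0491  0.029 ]
 [ 0.6323  0.0334  0.029 ]
 [ 0.5256 -0.0056  0.029 ]
 [ 0.5692 -0.0166  0.029 ]
 [ 0.6129 -0.0284  0.029 ]]
[[0.4254 0.1127 0.014 ]
 [0.3984 0.0263 0.014 ]]
```

View pics/c3.png

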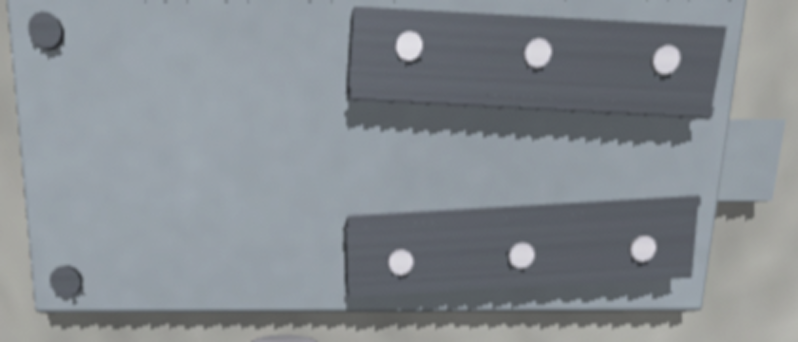

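```bash
cat >> bed.py <<'E'
print('-----')
a=np.radians(-17.5);u=np.array([np.cos(a),np.sin(a)]);v=np.array([-u[1],u[0]])
q=ray("wrist",[(312.8,116),(313.5,50)],.027,s)[:,:2]
L=E["near jaw"][:,:2]; 
# origin: u from mouth edge +65mm, v from jaw line at that u
ou=(q@u).mean()+.065; print("mouth u",q@u)
lu,lv=L@u,L@v; k=np.polyfit(lu,lv,1); ov=np.polyval(k,ou)+.0165
print("slope deg",np.degrees(np.arctan(k[0])),"plate half width check",ov-(E["plate near"][:,:2]@v).mean())
O=ou*u+ov*v;print("origin",O)
fj=ray("wrist",[(c,edge(c,45,64,1)) for c in range(322,490,4)],.027,s)[:,:2]
kk=np.polyfit(fj@u,fj@v,1);print("far jaw edge y at x=0",np.polyval(kk,ou)-ov,"slope",np.degrees(np.arctan(kk[0])), "rough")
print("screws in bed",np.c_[(scr[:,:2]-O)@u,(scr[:,:2]-O)@v]*1000)
h=ray("wrist",[(154,17),(165,148)],.014,s)[:,:2];print("holes",np.c_[(h-O)@u,(h-O)@v]*1000)
np.save("O.npy",O)
# held rest
R=s["tcp_rot"];t=s["position"]
def tool(px,zz): return ((ray("wrist",px,zz,s)-t)@R)*1000
zu=t[2]-.0307
for c in (200,230,340,365): 
    col=g[185:225,c]; print(c,np.round(col).astype(int)); 
print("foot edge tool mm",tool([(c,edge(c,190,206,1)) for c in (195,215,235,325,345,365)],zu))
print("foot ends", tool([(182.5,205),(378,215)],zu))
print("rail end",tool([(280,178)],t[2]-.0307+.056))
E
python3 bed.py|sed -n '/-----/,$p'
python3 - <<'E'
import cv2
a=cv2.imread("pics/wrist3.png")[165:245,160:400]
cv2.imwrite("pics/c4.png",cv2.resize(a,None,fx=3.3,fy=3.3,interpolation=2))
E
```

```text
-----
mouth u [0.4827 0.4824]
slope deg 3.0075670718967467 plate half width check 0.05619842894232749
origin [0.5793 0.0163]
far jaw edge y at x=0 0.015993977623561417 slope -2.9691648875328065 rough
screws in bed [[-44.8138  37.086 ]
 [  0.3742  34.4806]
 [ 45.3861  32.1705]
 [-44.6378 -37.1098]
 [  0.3307 -34.4733]
 [ 45.4722 -32.547 ]]
holes [[-175.7897   45.6366]
 [-175.4745  -44.9094]]
200 [158 159 159 159 160 160 160 161 161 162 165 168 171 171 171 171 171 170
 169 168 171 176 185 193 199 202 202 202 202 202 202 202 202 202 202 202
 202 202 202 202]
230 [158 158 158 158 158 158 159 159 159 159 160 162 166 170 172 172 173 173
 173 171 169 169 173 180 190 199 203 204 204 204 204 204 204 203 203 204
 204 204 204 205]
340 [162 164 166 167 167 168 169 169 170 170 171 171 172 172 172 173 174 174
 174 173 174 176 177 178 178 176 175 177 183 192 201 207 209 209 209 209
 209 209 209 209]
365 [165 166 167 167 168 169 169 170 170 171 171 171 171 170 169 169 168 168
 169 170 172 173 175 177 178 178 177 176 177 182 191 201 208 211 211 211
 211 211 211 211]
foot edge tool mm [[ 24.9867 -44.3874  30.8426]
 [ 24.467  -33.6831  30.8114]
 [ 23.9058 -22.9677  30.7802]
 [ 21.5231  25.4115  30.6395]
 [ 19.6188  36.2586  30.6071]
 [ 19.6309  47.0431  30.5761]]
foot ends [[ 19.5203 -51.4493  30.8597]
 [ 14.048   54.4286  30.5515]]
rail end [[ 43.5577   1.0542 -25.2777]]
```

View pics/c4.png

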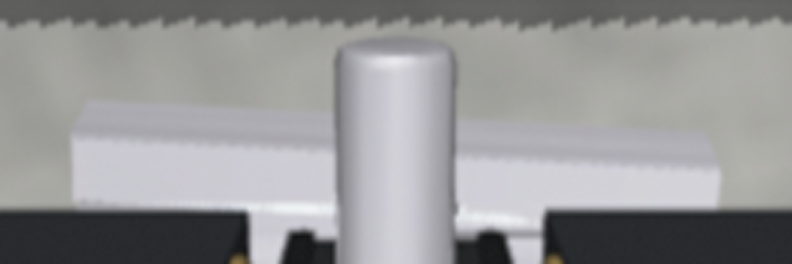

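arm_command:
  commands:
    - {"translation": [0.5, -0.24, 0], "dr": [0, 0, -0.04], "jaw": 1}
    - {"translation": [1, -0.4, 0], "dr": [0, 0, 0], "jaw": 1}
    - {"translation": [1, -0.4, 0], "dr": [0, 0, 0], "jaw": 1}
    - {"translation": [0.95, -0.4, 0], "dr": [0, 0, 0], "jaw": 1}
    - {"translation": [0, 0, 0.5], "dr": [0, 0, 0], "jaw": 1}
    - {"translation": [0, 0, 0.9], "dr": [0, 0, 0], "jaw": 1}
    - {"translation": [0, 0, 0.9], "dr": [0, 0, 0], "jaw": 1}
    - {"translation": [0, 0, 0.6], "dr": [0, 0, 0], "jaw": 1}
    - {"translation": [0, 0, 0.3], "dr": [0, 0, 0], "jaw": 1}
    - {"translation": [0, 0, 0], "dr": [0, 0, 0], "jaw": 1}
    - {"translation": [0, 0, 0], "dr": [0, 0, 0], "jaw": 1}

```text
time_s: 7.27
position: [0.4605, 0.0506, 0.0512]
tcp_rot: [[0.299, 0.954, -0.001], [0.954, -0.299, 0.0], [-0.0, -0.001, -1.0]]
force: [0.5, 0.2, -5.7]
opening: 0.159
```

```bash
python3 - <<'E'
from h import *
np.set_printoptions(precision=4,suppress=True)
s=read_state();print(s["time_s"],s["position"],s["tcp_rot"],s["force"],s["opening"])
p,d=capture("wrist");cv2.imwrite("pics/wrist4.png",p[:,:,::-1]);np.savez("pics/wrist4.npz",p=p,d=d,pos=s["position"],R=s["tcp_rot"])
E
```

```text
7.2667 [0.4605 0.0506 0.0512] [[ 0.2994  0.9541 -0.0006]
 [ 0.9541 -0.2994  0.0002]
 [-0.     -0.0007 -1.    ]] [ 0.4752  0.2394 -5.688 ] 0.15920605148461636
```

View pics/wrist4.png

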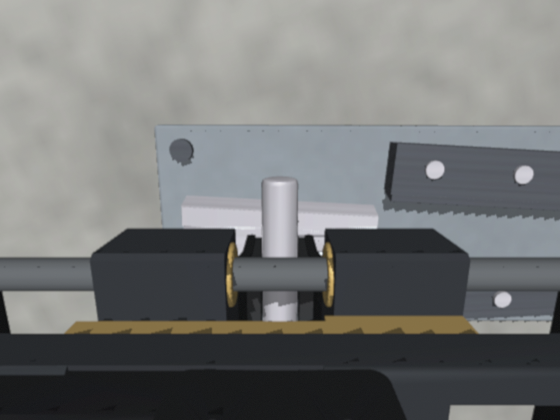

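```bash
python3 - <<'E'
from h import *
np.set_printoptions(precision=2,suppress=True)
z=np.load("pics/wrist4.npz");p=z["p"];s={"position":z["pos"],"tcp_rot":z["R"]}
R=z["R"];t=z["pos"];O=np.load("O.npy")
g=cv2.GaussianBlur(cv2.cvtColor(p,cv2.COLOR_RGB2GRAY).astype(np.float32),(0,0),.8)
tool=lambda px,zz:((ray("wrist",px,zz,s)-t)@R)*1000
def edge(c,r0,r1,sgn):
    d=np.gradient(g[r0:r1,c])*sgn;i=int(d.argmax());return r0+i
print("screws",tool([(435,169.5),(524,174.5),(503,299)],.029))
print("hole",tool([(181,150)],.014))
print("plate far",tool([(c,edge(c,117,132,1)) for c in range(180,540,60)],.014))
print("far jaw",tool([(c,edge(c,195,215,1)) for c in range(400,550,25)],.027))
print("foot",tool([(c,edge(c,190,208,1)) for c in (195,215,235,325,345,365)],t[2]-.0307))
a=np.radians(-17.5);u=np.array([np.cos(a),np.sin(a)]);v=np.array([-u[1],u[0]])
d=t[:2]-O;print("tcp in bed",d@u*1000,d@v*1000,"yaw",np.degrees(np.arctan2(R[1,1],R[0,1])))
E
```

```text
screws [[ 40.07  79.04  22.15]
 [ 37.57 124.2   22.12]
 [-31.62 124.17  22.12]]
hole [[ 48.41 -52.06  37.23]]
plate far [[ 61.   -51.75  37.23]
 [ 61.02 -20.    37.21]
 [ 61.04  11.75  37.19]
 [ 61.06  43.51  37.17]
 [ 61.09  75.28  37.15]
 [ 60.59 107.12  37.13]]
far jaw [[ 18.52  63.89  24.16]
 [ 17.98  77.02  24.15]
 [ 17.99  90.09  24.14]
 [ 16.37 103.39  24.13]
 [ 22.31 115.6   24.13]
 [ 18.55 129.24  24.12]]
foot [[ 18.44 -44.73  30.73]
 [ 18.45 -33.93  30.72]
 [ 23.99 -22.96  30.71]
 [ 21.26  25.43  30.68]
 [ 20.71  36.22  30.68]
 [ 20.16  47.03  30.67]]
tcp in bed -123.58620714417214 -3.0153240548276377 yaw -17.421760039780374
```

The two screw rows put the bed axis at tool x +3.0 mm, and the rest is at +2.7 to +3, so it is centred. Lowering onto the apron.

arm_command:
  commands:
    - {"translation": [0, 0, 0.16], "dr": [0, 0, 0], "jaw": 1}
    - {"translation": [0, 0, 0.04], "dr": [0, 0, 0], "jaw": 1}
    - {"translation": [0, 0, 0.02], "dr": [0, 0, 0], "jaw": 1}
    - {"translation": [0, 0, 0], "dr": [0, 0, 0], "jaw": 1}

```text
time_s: 7.65
position: [0.4608, 0.0505, 0.0461]
tcp_rot: [[0.3, 0.954, 0.001], [0.954, -0.3, -0.0], [0.0, 0.001, -1.0]]
force: [-0.1, 0.4, -4.8]
opening: 0.161
```

arm_command:
  commands:
    - {"translation": [0, 0, 0.02], "dr": [0, 0, 0], "jaw": 1}
    - {"translation": [0, 0, 0.02], "dr": [0, 0, 0], "jaw": 1}
    - {"translation": [0, 0, 0], "dr": [0, 0, 0], "jaw": 1}

```text
time_s: 7.9
position: [0.4608, 0.0505, 0.0452]
tcp_rot: [[0.3, 0.954, 0.001], [0.954, -0.3, -0.0], [0.0, 0.001, -1.0]]
force: [-0.2, -0.5, -0.3]
opening: 0.159
```

arm_command:
  commands:
    - {"translation": [0, 0.2, 0], "dr": [0, 0, 0], "jaw": 1}
    - {"translation": [0, 0.35, 0], "dr": [0, 0, 0], "jaw": 1}
    - {"translation": [0, 0.4, 0], "dr": [0, 0, 0], "jaw": 1}
    - {"translation": [0, 0.4, 0], "dr": [0, 0, 0], "jaw": 1}
    - {"translation": [0, 0.2, 0], "dr": [0, 0, 0], "jaw": 1}
    - {"translation": [0, 0, 0], "dr": [0, 0, 0], "jaw": 1}

```text
time_s: 8.4
position: [0.4997, 0.0384, 0.0452]
tcp_rot: [[0.3, 0.954, 0.003], [0.954, -0.3, -0.001], [0.0, 0.003, -1.0]]
force: [1.0, -0.7, 1.7]
opening: 0.157
```

arm_command:
  commands:
    - {"translation": [0, 0.2, 0], "dr": [0, 0, 0], "jaw": 1}
    - {"translation": [0, 0.3, 0], "dr": [0, 0, 0], "jaw": 1}
    - {"translation": [0, 0.3, 0], "dr": [0, 0, 0], "jaw": 1}
    - {"translation": [0, 0.3, 0], "dr": [0, 0, 0], "jaw": 1}
    - {"translation": [0, 0.2, 0], "dr": [0, 0, 0], "jaw": 1}
    - {"translation": [0, 0.1, 0], "dr": [0, 0, 0], "jaw": 1}
    - {"translation": [0, 0, 0], "dr": [0, 0, 0], "jaw": 1}

```text
time_s: 8.98
position: [0.5297, 0.0288, 0.0452]
tcp_rot: [[0.3, 0.954, -0.003], [0.954, -0.3, 0.001], [-0.0, -0.003, -1.0]]
force: [-3.6, 0.3, 7.8]
opening: 0.156
```

```bash
python3 - <<'E'
from h import *
np.set_printoptions(precision=4,suppress=True)
s=read_state();print(s["time_s"],s["position"],s["tcp_rot"],s["force"],s["opening"])
O=np.load("O.npy");a=np.radians(-17.5);u=np.array([np.cos(a),np.sin(a)]);v=np.array([-u[1],u[0]])
d=s["position"][:2]-O;print("tcp in bed",d@u*1000,d@v*1000, "F", s["force"][:2]@u,s["force"][:2]@v)
p,d=capture("wrist");cv2.imwrite("pics/wrist5.png",p[:,:,::-1])
p,d=capture("scene");cv2.imwrite("pics/scene5.png",cv2.resize(p[160:320,180:400,::-1],None,fx=3.5,fy=3.5,interpolation=2))
E
```

```text
8.9833 [0.5297 0.0288 0.0452] [[ 0.2998  0.954  -0.0028]
 [ 0.954  -0.2998  0.0006]
 [-0.0003 -0.0029 -1.    ]] [-3.5814  0.2558  7.8253] 0.156488909606159
tcp in bed -51.039279688440594 -3.039364668665199 F -3.492588843412616 -0.8329895164844311
```

View pics/wrist5.png

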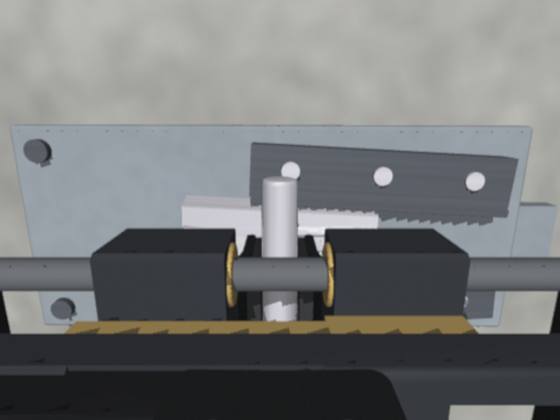

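View pics/scene5.png

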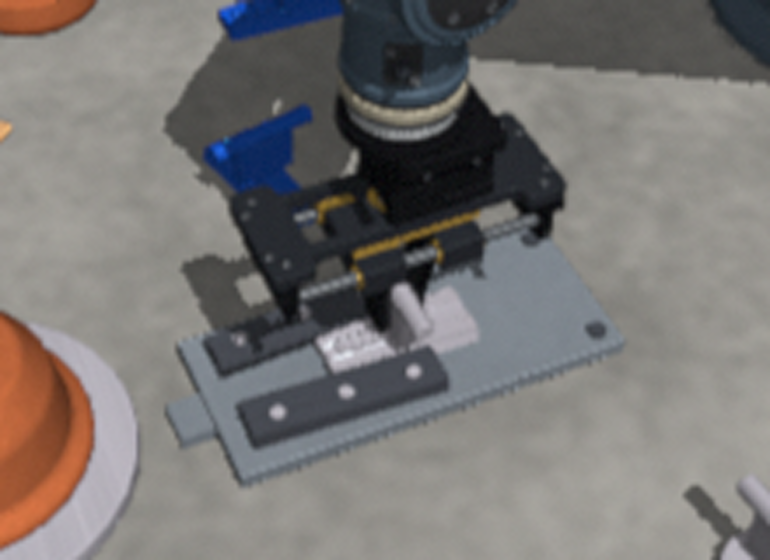

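arm_command:
  commands:
    - {"translation": [0, 0, -0.015], "dr": [0, 0, 0], "jaw": 1}
    - {"translation": [0, 0.1, 0], "dr": [0, 0, 0], "jaw": 1}
    - {"translation": [0, 0.15, 0], "dr": [0, 0, 0], "jaw": 1}
    - {"translation": [0, 0.1, 0], "dr": [0, 0, 0], "jaw": 1}
    - {"translation": [0, 0, 0], "dr": [0, 0, 0], "jaw": 1}

```text
time_s: 9.5
position: [0.5394, 0.0258, 0.0452]
tcp_rot: [[0.3, 0.954, -0.0], [0.954, -0.3, 0.0], [0.0, -0.0, -1.0]]
force: [-2.0, 0.8, 3.8]
opening: 0.155
```

arm_command:
  commands:
    - {"translation": [0, 0.1, 0], "dr": [0, 0, 0], "jaw": 1}
    - {"translation": [0, 0.1, 0], "dr": [0, 0, 0], "jaw": 1}
    - {"translation": [0, 0.1, 0], "dr": [0, 0, 0], "jaw": 1}
    - {"translation": [0, 0, 0], "dr": [0, 0, 0], "jaw": 1}
    - {"translation": [0, 0, 0], "dr": [0, 0, 0], "jaw": 1}

```text
time_s: 9.92
position: [0.5464, 0.0236, 0.0452]
tcp_rot: [[0.3, 0.954, -0.0], [0.954, -0.3, 0.0], [-0.0, -0.0, -1.0]]
force: [-2.5, 0.9, 3.9]
opening: 0.153
```

arm_command:
  commands:
    - {"translation": [0, 0, 0], "dr": [0, 0, 0], "jaw": 0.7}
    - {"translation": [0, 0, 0], "dr": [0, 0, 0], "jaw": 0.7}
    - {"translation": [0, 0, 0], "dr": [0, 0, 0], "jaw": 0.7}
    - {"translation": [0, 0, 0], "dr": [0, 0, 0], "jaw": 0.7}
    - {"translation": [0.12, 0, 0.05], "dr": [0, 0, 0], "jaw": 0.7}
    - {"translation": [0, 0, 0], "dr": [0, 0, 0], "jaw": 0.7}

```text
time_s: 10.42
position: [0.5477, 0.0267, 0.0437]
tcp_rot: [[0.3, 0.954, 0.001], [0.954, -0.3, 0.0], [0.0, 0.001, -1.0]]
force: [0.1, -0.1, 0.3]
opening: 0.296
```

```bash
cat > st.py <<'E'
from h import *
np.set_printoptions(precision=2,suppress=True)
s=read_state()
O=np.load("O.npy");a=np.radians(-17.5);u=np.array([np.cos(a),np.sin(a)]);v=np.array([-u[1],u[0]])
d=s["position"][:2]-O;print("t",s["time_s"],"tcp in bed",d@u*1000,d@v*1000,s["position"][2]*1000, "F", s["force"][:2]@u,s["force"][:2]@v,s["force"][2],s["opening"]*87)
E
python3 st.py; python3 - <<'E'
from h import *
p,d=capture("wrist");cv2.imwrite("pics/wrist6.png",p[:,:,::-1])
E
```

```text
t 10.4167 tcp in bed -33.20299464980391 0.4095605847720252 43.738173749564716 F 0.15611854059082197 -0.1006414010724613 0.3367136700593232 25.72999128890544
```

View pics/wrist6.png

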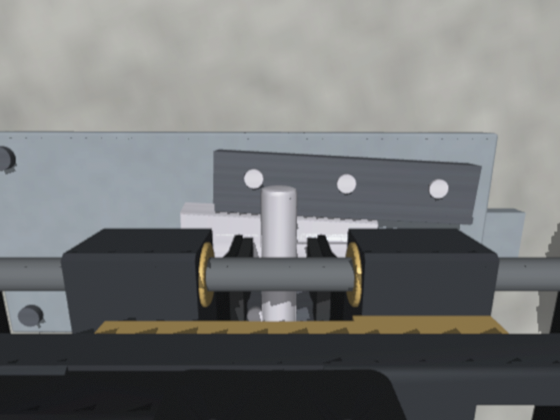

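arm_command:
  commands:
    - {"translation": [0, 0.12, 0], "dr": [0, 0, 0], "jaw": 0.7}
    - {"translation": [0, 0.12, 0], "dr": [0, 0, 0], "jaw": 0.7}
    - {"translation": [0, 0.08, 0], "dr": [0, 0, 0], "jaw": 0.7}
    - {"translation": [0, 0.08, 0], "dr": [0, 0, 0], "jaw": 0.7}
    - {"translation": [0, 0, 0], "dr": [0, 0, 0], "jaw": 0.7}

```text
time_s: 10.88
position: [0.5563, 0.0235, 0.0437]
tcp_rot: [[0.3, 0.954, -0.002], [0.954, -0.3, 0.0], [-0.0, -0.002, -1.0]]
force: [-3.7, 0.1, 0.9]
opening: 0.301
```

```bash
python3 st.py
```

```text
t 10.8833 tcp in bed -24.092860423237287 -0.05419871263651166 43.746033001521845 F -3.6078569040011454 -1.009424725775995 0.9034892538643184 26.20774414261367
```

arm_command:
  commands:
    - {"translation": [0, 0.06, 0], "dr": [0, 0, 0], "jaw": 0.7}
    - {"translation": [0, 0.06, 0], "dr": [0, 0, 0], "jaw": 0.7}
    - {"translation": [0, 0.06, 0], "dr": [0, 0, 0], "jaw": 0.7}
    - {"translation": [0, 0, 0], "dr": [0, 0, 0], "jaw": 0.7}

```text
time_s: 11.22
position: [0.562, 0.0218, 0.0438]
tcp_rot: [[0.3, 0.954, 0.001], [0.954, -0.3, -0.0], [0.0, 0.001, -1.0]]
force: [-0.7, 0.3, -1.6]
opening: 0.298
```

```bash
python3 st.py
```

```text
t 11.2167 tcp in bed -18.120671614533602 0.02255755728178636 43.84340548952156 F -0.7918684797615492 0.08267415830037378 -1.633962087491836 25.95658401603223
```

arm_command:
  commands:
    - {"translation": [0, 0.06, 0], "dr": [0, 0, 0], "jaw": 0.7}
    - {"translation": [0, 0.06, 0], "dr": [0, 0, 0], "jaw": 0.7}
    - {"translation": [0, 0.06, 0], "dr": [0, 0, 0], "jaw": 0.7}
    - {"translation": [0, 0, 0], "dr": [0, 0, 0], "jaw": 0.7}

```text
time_s: 11.55
position: [0.5663, 0.0205, 0.0439]
tcp_rot: [[0.3, 0.954, 0.001], [0.954, -0.3, -0.0], [0.0, 0.001, -1.0]]
force: [-1.6, 1.1, -0.2]
opening: 0.3
```

```bash
python3 st.py
```

```text
t 11.55 tcp in bed -13.643231042587452 0.073402843584898 43.91109961801158 F -1.8813865393607505 0.5549195143571819 -0.1512603037593252 26.05924366435319
```

arm_command:
  commands:
    - {"translation": [0, 0.06, 0], "dr": [0, 0, 0], "jaw": 0.7}
    - {"translation": [0, 0.06, 0], "dr": [0, 0, 0], "jaw": 0.7}
    - {"translation": [0, 0, 0], "dr": [0, 0, 0], "jaw": 0.7}

```text
time_s: 11.8
position: [0.5689, 0.0197, 0.044]
tcp_rot: [[0.3, 0.954, 0.001], [0.954, -0.3, -0.0], [0.0, 0.001, -1.0]]
force: [-2.0, 0.4, -1.1]
opening: 0.298
```

```bash
python3 st.py
```

```text
t 11.8 tcp in bed -10.946281605488595 0.09160734654663805 43.95043784617229 F -2.0498368864909255 -0.23556570934122847 -1.0993284510996686 25.931526661894253
```

arm_command:
  commands:
    - {"translation": [0, 0.06, 0], "dr": [0, 0, 0], "jaw": 0.7}
    - {"translation": [0, 0.06, 0], "dr": [0, 0, 0], "jaw": 0.7}
    - {"translation": [0, 0, 0], "dr": [0, 0, 0], "jaw": 0.7}

```text
time_s: 12.05
position: [0.5718, 0.0188, 0.044]
tcp_rot: [[0.3, 0.954, 0.001], [0.954, -0.3, -0.0], [0.0, 0.001, -1.0]]
force: [-1.7, 0.5, -0.9]
opening: 0.299
```

```bash
python3 st.py
```

```text
t 12.05 tcp in bed -7.918044460172517 0.1038206820998729 43.9712293161348 F -1.7793998295431293 -0.03482077441190265 -0.9475240353558235 26.038982119207418
```

arm_command:
  commands:
    - {"translation": [0, 0.04, 0], "dr": [0, 0, 0], "jaw": 0.7}
    - {"translation": [0, 0.04, 0], "dr": [0, 0, 0], "jaw": 0.7}
    - {"translation": [0, 0.04, 0], "dr": [0, 0, 0], "jaw": 0.7}
    - {"translation": [0, 0, 0], "dr": [0, 0, 0], "jaw": 0.7}

```text
time_s: 12.38
position: [0.5744, 0.018, 0.044]
tcp_rot: [[0.3, 0.954, 0.001], [0.954, -0.3, -0.0], [0.0, 0.001, -1.0]]
force: [-1.3, -0.0, -0.2]
opening: 0.302
```

```bash
python3 st.py
```

```text
t 12.3833 tcp in bed -5.113173428421457 0.09027744405478953 43.95956327324403 F -1.2258328361936464 -0.42548703038632524 -0.19146837338922174 26.266260596968237
```

arm_command:
  commands:
    - {"translation": [0, 0.04, 0], "dr": [0, 0, 0], "jaw": 0.7}
    - {"translation": [0, 0.04, 0], "dr": [0, 0, 0], "jaw": 0.7}
    - {"translation": [0, 0, 0], "dr": [0, 0, 0], "jaw": 0.7}

```text
time_s: 12.63
position: [0.5762, 0.0174, 0.044]
tcp_rot: [[0.3, 0.954, 0.0], [0.954, -0.3, -0.0], [0.0, 0.0, -1.0]]
force: [-2.0, 0.4, 1.5]
opening: 0.299
```

```bash
python3 st.py
```

```text
t 12.6333 tcp in bed -3.2653919560588096 0.10313065738270655 43.9819891022833 F -2.0421043156392344 -0.2334343206069705 1.5078023778136613 26.013478064474967
```

arm_command:
  commands:
    - {"translation": [0, 0.04, 0], "dr": [0, 0, 0], "jaw": 0.7}
    - {"translation": [0, 0.04, 0], "dr": [0, 0, 0], "jaw": 0.7}
    - {"translation": [0, 0, 0], "dr": [0, 0, 0], "jaw": 0.7}

```text
time_s: 12.88
position: [0.5776, 0.017, 0.0439]
tcp_rot: [[0.3, 0.954, -0.001], [0.954, -0.3, 0.0], [0.0, -0.001, -1.0]]
force: [-4.4, 1.5, 2.7]
opening: 0.303
```

arm_command:
  commands:
    - {"translation": [0, 0.04, 0], "dr": [0, 0, 0], "jaw": 0.7}
    - {"translation": [0, 0.04, 0], "dr": [0, 0, 0], "jaw": 0.7}
    - {"translation": [0, 0, 0], "dr": [0, 0, 0], "jaw": 0.7}

```text
time_s: 13.13
position: [0.5779, 0.017, 0.0439]
tcp_rot: [[0.3, 0.954, -0.004], [0.954, -0.3, 0.001], [-0.0, -0.004, -1.0]]
force: [-5.9, 2.8, 3.7]
opening: 0.301
```

arm_command:
  commands:
    - {"translation": [0, 0.04, 0], "dr": [0, 0, 0], "jaw": 0.7}
    - {"translation": [0, 0.04, 0], "dr": [0, 0, 0], "jaw": 0.7}
    - {"translation": [0, 0, 0], "dr": [0, 0, 0], "jaw": 0.7}

```text
time_s: 13.38
position: [0.5784, 0.0168, 0.0437]
tcp_rot: [[0.3, 0.954, -0.007], [0.954, -0.3, 0.002], [-0.0, -0.008, -1.0]]
force: [-7.2, 3.6, 5.9]
opening: 0.3
```

```bash
python3 st.py
```

```text
t 13.3833 tcp in bed -1.0108243411696685 0.1463822291207049 43.735601050977436 F -7.92995056801959 1.2272022339206683 5.855286343222825 26.12061865432207
```

arm_command:
  commands:
    - {"translation": [0, 0.04, 0], "dr": [0, 0, 0], "jaw": 0.7}
    - {"translation": [0, 0.04, 0], "dr": [0, 0, 0], "jaw": 0.7}
    - {"translation": [0, 0.04, 0], "dr": [0, 0, 0], "jaw": 0.7}
    - {"translation": [0, 0, 0], "dr": [0, 0, 0], "jaw": 0.7}

```text
time_s: 13.72
position: [0.5791, 0.0166, 0.0436]
tcp_rot: [[0.3, 0.954, -0.012], [0.954, -0.3, 0.003], [-0.001, -0.012, -1.0]]
force: [-11.2, 4.8, 9.2]
opening: 0.305
```

```bash
python3 st.py
```

```text
t 13.7167 tcp in bed -0.27792646769578183 0.13088604759080077 43.55348814354953 F -12.118001553987455 1.1970644125961187 9.158705430184044 26.55602167134961
```

arm_command:
  commands:
    - {"translation": [0, 0.04, 0], "dr": [0, 0, 0], "jaw": 0.7}
    - {"translation": [0, 0.04, 0], "dr": [0, 0, 0], "jaw": 0.7}
    - {"translation": [0, 0.04, 0], "dr": [0, 0, 0], "jaw": 0.7}
    - {"translation": [0, 0, 0], "dr": [0, 0, 0], "jaw": 0.7}

```text
time_s: 14.05
position: [0.5797, 0.0163, 0.0434]
tcp_rot: [[0.3, 0.954, -0.017], [0.954, -0.3, 0.004], [-0.001, -0.017, -1.0]]
force: [-12.9, 5.3, 10.7]
opening: 0.303
```

```bash
python3 st.py
```

```text
t 14.05 tcp in bed 0.42185846045902303 0.10031848625907117 43.379852326450184 F -13.927958719088721 1.1650451539723925 10.726650831393671 26.3616625400161
```

arm_command:
  commands:
    - {"translation": [0, 0.04, 0], "dr": [0, 0, 0], "jaw": 0.7}
    - {"translation": [0, 0.04, 0], "dr": [0, 0, 0], "jaw": 0.7}
    - {"translation": [0, 0.04, 0], "dr": [0, 0, 0], "jaw": 0.7}
    - {"translation": [0, 0, 0], "dr": [0, 0, 0], "jaw": 0.7}

```text
time_s: 14.38
position: [0.5804, 0.0161, 0.0432]
tcp_rot: [[0.3, 0.954, -0.021], [0.954, -0.3, 0.005], [-0.002, -0.022, -1.0]]
force: [-15.9, 6.3, 11.8]
opening: 0.305
```

```bash
python3 st.py
```

```text
t 14.3833 tcp in bed 1.1168041406885205 0.10227198911513291 43.15853122797358 F -17.096052002605123 1.1839569347815417 11.836194890416248 26.525997793834197
```

arm_command:
  commands:
    - {"translation": [0, 0.04, 0], "dr": [0, 0, 0], "jaw": 0.7}
    - {"translation": [0, 0.04, 0], "dr": [0, 0, 0], "jaw": 0.7}
    - {"translation": [0, 0, 0], "dr": [0, 0, 0], "jaw": 0.7}
    - {"translation": [0, 0, 0], "dr": [0, 0, 0], "jaw": 0.7}

```text
time_s: 14.72
position: [0.5807, 0.016, 0.0431]
tcp_rot: [[0.3, 0.954, -0.025], [0.954, -0.3, 0.006], [-0.002, -0.025, -1.0]]
force: [-18.1, 8.1, 14.7]
opening: 0.302
```

```bash
python3 st.py;python3 - <<'E'
from h import *
s=read_state();p,d=capture("wrist");cv2.imwrite("pics/wrist7.png",p[:,:,::-1]);np.savez("pics/wrist7.npz",p=p,pos=s["position"],R=s["tcp_rot"])
E
```

```text
t 14.7167 tcp in bed 1.4937038604833066 0.08599058156623599 43.10351549400504 F -19.704082546338185 2.256058502757119 14.660960592988035 26.23911587278057
```

View pics/wrist7.png

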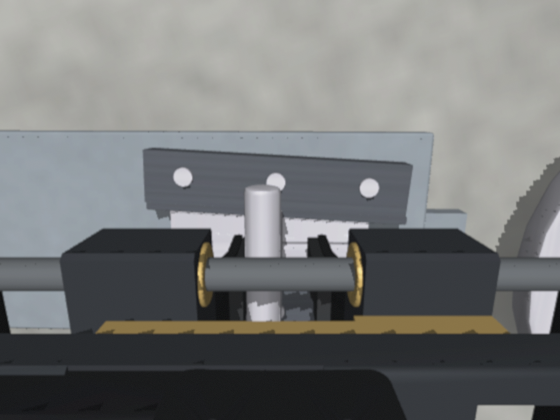

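arm_command:
  commands:
    - {"translation": [0, -0.1, 0], "dr": [0, 0, 0], "jaw": 0.7}
    - {"translation": [0, -0.1, 0], "dr": [0, 0, 0], "jaw": 0.7}
    - {"translation": [0, -0.1, 0], "dr": [0, 0, 0], "jaw": 0.7}
    - {"translation": [0, -0.1, 0], "dr": [0, 0, 0], "jaw": 0.7}
    - {"translation": [0, -0.1, 0], "dr": [0, 0, 0], "jaw": 0.7}
    - {"translation": [0, -0.1, 0], "dr": [0, 0, 0], "jaw": 0.7}
    - {"translation": [0, -0.1, 0], "dr": [0, 0, 0], "jaw": 0.7}
    - {"translation": [0, 0, 0], "dr": [0, 0, 0], "jaw": 0.7}

```text
time_s: 15.43
position: [0.5766, 0.0173, 0.0443]
tcp_rot: [[0.3, 0.954, 0.002], [0.954, -0.3, -0.001], [0.0, 0.003, -1.0]]
force: [0.1, -0.1, 1.0]
opening: 0.299
```

```bash
python3 st.py;python3 - <<'E'
from h import *
s=read_state();p,d=capture("wrist");cv2.imwrite("pics/wrist8.png",p[:,:,::-1]);np.savez("pics/wrist8.npz",p=p,pos=s["position"],R=s["tcp_rot"])
E
```

```text
t 15.4333 tcp in bed -2.8945305394578766 0.08067218561584391 44.25739198914897 F 0.08068597172537859 -0.036831360394553196 0.9601356341595589 25.978156721344863
```

View pics/wrist8.png

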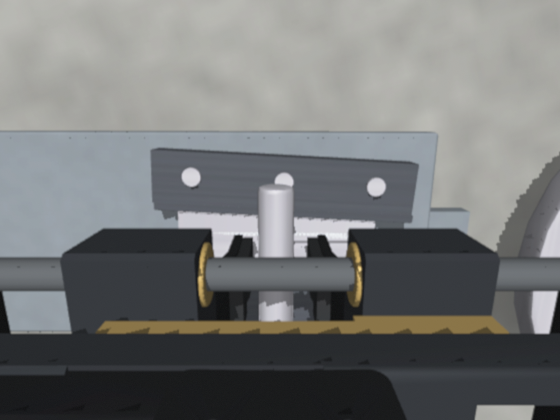

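```bash
cat > cmpr.py <<'E'
from h import *
import sys
np.set_printoptions(precision=2,suppress=True)
O=np.load("O.npy");a=np.radians(-17.5);u=np.array([np.cos(a),np.sin(a)]);v=np.array([-u[1],u[0]])
def edges(g,r,c0,c1):
    d=np.gradient(g[r,c0:c1]);return c0+d.argmax(),c0+d.argmin()
for n,c0,c1,zc in [("wrist7",240,290,None),("wrist8",250,300,None)]:
    z=np.load(f"pics/{n}.npz");s={"position":z["pos"],"tcp_rot":z["R"]}
    p=z["p"];hsv=p.astype(int);g=cv2.GaussianBlur(cv2.cvtColor(p,cv2.COLOR_RGB2GRAY).astype(np.float32),(0,0),.7)
    B=lambda px,zz:((ray("wrist",px,zz,s)[:,:2]-O)@np.c_[u,v])*1000
    m=((g>195)).astype(np.uint8);m[:, :100]=0
    k,_,st,ce=cv2.connectedComponentsWithStats(m[160:200,140:420])
    for i in range(1,k):
        if 60<st[i,4]<500: print(n,"screw?",ce[i]+[140,160],st[i,4],B([ce[i]+[140,160]],.029))
    for r in (192,200,205):
        l,rr=edges(g,r,c0-5,c1); print(n,r,l,rr,B([((l+rr)/2,r)],.014+.058))
    ll,_=edges(g,220,150,200);_,rr=edges(g,225,345,395);print(n,"foot ends",ll,rr,B([(ll,220),(rr,225)],.026))
E
python3 cmpr.py
```

```text
wrist7 screw? [182.42 176.7 ] 209 [[-45.07  37.49]]
wrist7 screw? [275.96 180.43] 159 [[ 0.29 35.92]]
wrist7 screw? [368.99 187.59] 213 [[45.17 32.69]]
wrist7 screw? [260.94 194.97] 132 [[-7.05 28.69]]
wrist7 192 245 279 [[-3.3  39.14]]
wrist7 200 245 279 [[-3.33 36.16]]
wrist7 205 245 279 [[-3.35 34.28]]
wrist7 foot ends 171 368 [[-53.29  14.69]
 [ 46.57  12.94]]
wrist8 screw? [190.68 176.66] 216 [[-45.03  37.55]]
wrist8 screw? [284.16 179.27] 139 [[ 0.28 36.32]]
wrist8 screw? [375.96 186.59] 211 [[45.18 32.74]]
wrist8 screw? [275.38 194.38] 142 [[-4.   28.81]]
wrist8 192 258 293 [[-3.59 38.86]]
wrist8 200 258 293 [[-3.6  35.85]]
wrist8 205 258 292 [[-3.78 33.96]]
wrist8 foot ends 178 375 [[-53.52  14.83]
 [ 46.87  12.22]]
```

The rest is held at about x = -3.5 mm after unloading, with less than 0.3 mm of movement. Opening and lifting clear.

arm_command:
  commands:
    - {"translation": [0, 0, 0], "dr": [0, 0, 0], "jaw": 0.4}
    - {"translation": [0, 0, 0], "dr": [0, 0, 0], "jaw": 0.4}
    - {"translation": [0, 0, 0], "dr": [0, 0, 0], "jaw": 0.4}
    - {"translation": [0, 0, 0], "dr": [0, 0, 0], "jaw": 0.4}
    - {"translation": [0, 0, -0.3], "dr": [0, 0, 0], "jaw": 0.4}
    - {"translation": [0, 0, -0.7], "dr": [0, 0, 0], "jaw": 0.4}
    - {"translation": [0, 0, -1], "dr": [0, 0, 0], "jaw": 0.4}
    - {"translation": [0, 0, -1], "dr": [0, 0, 0], "jaw": 0.4}
    - {"translation": [0, 0, -1], "dr": [0, 0, 0], "jaw": 0.4}
    - {"translation": [0, 0, -1], "dr": [0, 0, 0], "jaw": 0.4}
    - {"translation": [-0.7, 0, -0.5], "dr": [0, 0, 0], "jaw": 0.4}
    - {"translation": [-0.7, 0, 0], "dr": [0, 0, 0], "jaw": 0.4}

```text
time_s: 16.48
position: [0.5674, -0.0159, 0.1857]
tcp_rot: [[0.298, 0.955, 0.008], [0.955, -0.298, -0.002], [0.001, 0.008, -1.0]]
force: [0.2, -0.6, -0.7]
opening: 0.605
```

```bash
python3 st.py;python3 - <<'E'
from h import *
np.set_printoptions(precision=2,suppress=True)
O=np.load("O.npy");a=np.radians(-17.5);u=np.array([np.cos(a),np.sin(a)]);v=np.array([-u[1],u[0]])
s=read_state();p,d=capture("wrist");cv2.imwrite("pics/wrist9.png",p[:,:,::-1]);np.savez("pics/wrist9.npz",p=p,pos=s["position"],R=s["tcp_rot"])
p,d=capture("scene");cv2.imwrite("pics/scene9.png",cv2.resize(p[160:360,180:460,::-1],None,fx=2.8,fy=2.8,interpolation=2))
E
```

```text
t 16.4833 tcp in bed -1.6791646922289856 -34.29541001469107 185.68707645681042 F 0.392953766021893 -0.49077437931676293 -0.6529518541498627 52.597453740298384
```

View pics/wrist9.png

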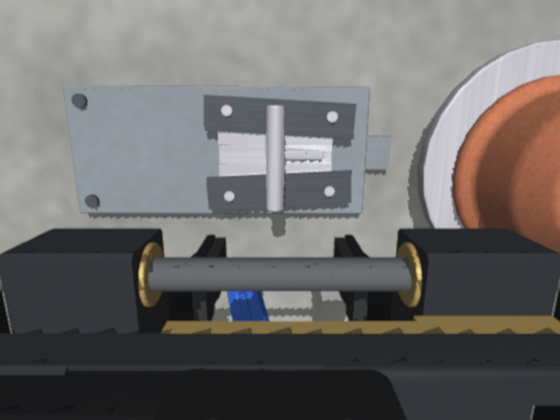

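View pics/scene9.png

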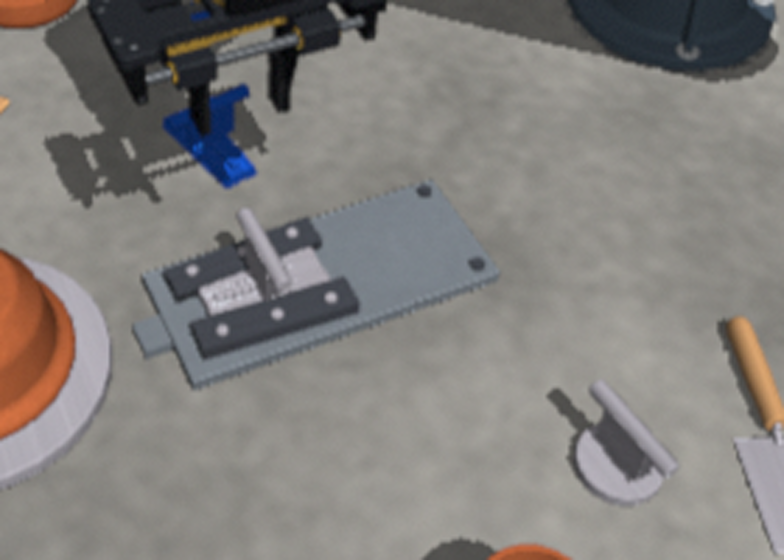

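The rest (rail at (275,160), foot from 219 to 332) stands upright between the jaws with its rib toward the far end. The spare is untouched. I let the arm settle and check the position once more.

arm_command:
  commands:
    - {"translation": [0, 0, 0], "dr": [0, 0, 0], "jaw": 0.4}
    - {"translation": [0, 0, 0], "dr": [0, 0, 0], "jaw": 0.4}
    - {"translation": [0, 0, 0], "dr": [0, 0, 0], "jaw": 0.4}
    - {"translation": [0, 0, 0], "dr": [0, 0, 0], "jaw": 0.4}

```text
time_s: 16.92
position: [0.5649, -0.015, 0.1809]
tcp_rot: [[0.299, 0.954, -0.001], [0.954, -0.299, 0.0], [0.0, -0.001, -1.0]]
force: [-0.1, -0.7, 0.4]
opening: 0.6
```

```bash
python3 - <<'E'
from h import *
np.set_printoptions(precision=2,suppress=True)
O=np.load("O.npy");a=np.radians(-17.5);u=np.array([np.cos(a),np.sin(a)]);v=np.array([-u[1],u[0]])
s=read_state();p,d=capture("wrist");print(s["tcp_rot"][:,2])
g=cv2.GaussianBlur(cv2.cvtColor(p,cv2.COLOR_RGB2GRAY).astype(np.float32),(0,0),.7)
B=lambda px,zz:((ray("wrist",px,zz,s)[:,:2]-O)@np.c_[u,v])*1000
for r in (140,150,165): 
    d=np.gradient(g[r,200:350]);print(r,200+d.argmax(),200+d.argmin(),B([(200+d.argmax(),r),(200+d.argmin(),r)],.026))
for r in (110,125,145,190,205):
    d=np.gradient(g[r,258:296]);l,q=258+d.argmax(),258+d.argmin();print("rail",r,l,q,B([((l+q)/2,r)],.072))
cv2.imwrite("pics/c10.png",cv2.resize(p[80:225,190:370,::-1],None,fx=4,fy=4,interpolation=2))
E
```

```text
[-0.  0. -1.]
140 290 338 [[ 5.48 12.63]
 [46.86 12.73]]
150 290 337 [[ 5.56  4.08]
 [46.35  4.18]]
165 290 270 [[  5.69  -8.95]
 [-11.85  -9.  ]]
rail 110 271 288 [[-3.6  36.54]]
rail 125 271 288 [[-3.58 26.02]]
rail 145 290 270 [[-3.18 11.66]]
rail 190 271 288 [[ -3.47 -22.1 ]]
rail 205 271 287 [[ -3.83 -33.82]]
```

View pics/c10.png

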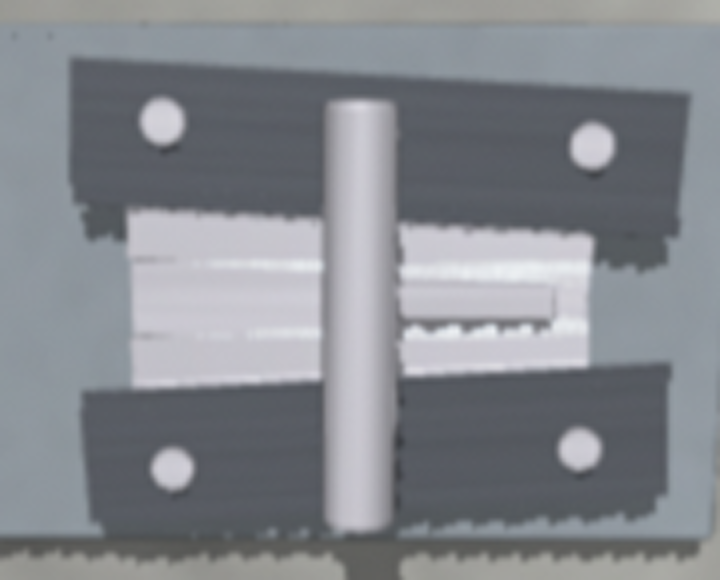

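The foot sits snug along both jaws at x ≈ -3.5 mm, square to the way, and has not moved since release. Handing in.

```bash
python3 -c "
from rig import *
print(hand_in())"
```

```text
the job is handed in; nothing more can be done
None
```

I set the steel dovetailed rest on the apron with its narrow, ribbed end towards the way and slid it in gripped to about 33 mm short of the way's middle. I then loosened the grip and pushed with one finger. The drag was light, about 2 N, and then rose over about 3.5 mm to 19.7 N. There I stopped, backed off, opened the fingers and lifted clear. The job took about 17 s of the 69 s allowed.

**Last checks:**
- The rest is upright and square to the way, with its middle at x ≈ -3.5 mm, inside the -25 to +32 mm range.
- It moved no more than about 0.3 mm on unloading and release.
- Wrist forces are about zero, and the spare and the blue look-alikes were not touched.

**Not tested, or in disagreement:**
- I did no pull-back test, so tightness is judged from the push force and from the rest staying put.
- One measurement disagreed: the plate's half width came out as 56.2 mm instead of 58 mm. The screws and jaws agreed with each other to about 0.5 mm, so I used those.

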